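Square a mounting plate in the centring table and load it on the welding positioner

TASK

The steel mounting plate has hung up askew on the sloping centring table. Slide it into the table's corner until it sits squarely against both the low stop and the side stop, then pick it up from there (the notch gives a finger room to grip it across its width) and lay it flat on the rest bars between the six locating pins of the welding positioner. Set it down rather than drop it, let go of it, and leave the other things on the bench alone.

Things in the scene. Friction and masses are not known exactly. Their poses are not given: they have to be found in the camera images.
- plate: Flat rectangular steel plate, 140 (x) x 56 (y) x 8 mm (z), 0.4 to 0.6 kg, a 14 mm hole near either end; ends alike. Origin: centre of its underside. Starts flat on the slide bars of the centring table, turned up to 20 degrees from square, 35 to 75 mm up the slope from and 20 to 60 mm to -x of its squared place; friction (0.5 to 0.7) stops it sliding down by itself.
- centring_table: Grey centring table, fixed; deck slopes 24 degrees. Origin: where the plate's underside centre comes when squared in the corner, 100 mm above the bench. x level, towards the side stop; y down the slope; z square to the deck. Plate slides on five 8 mm wide bars, tops at z = 0, y = -125 to 25, at x = -124, -76, -28, 28, 66; a pan 10 mm below, from x = -150 to 85. Deck's high end at y = -129.
- low_stop (a point): Middle of the low stop's face, at bar height; axes as the table's. The steel stop runs along table x from -150 to 85 mm, 12 mm thick, its top 16 mm above the bars. A notch 50 mm wide (25 either side of this point) cuts through stop and pan for a gripper finger (its +x side bevelled 10 x 6 mm, so the face proper starts at 35). Between the bars at x = -28 and 28 mm a fingertip may reach 8 mm below the bar tops, at both long edges of the squared plate.
- side_stop (a point): Point on the side stop's face at the end of the squared plate, at bar height; axes as the table's. The steel stop runs up the slope from table y = 28 to -118 mm, 12 mm thick, its top 16 mm above the bars.
- positioner: Bench welding positioner, fixed: blue base, level round steel faceplate, 260 mm across, its top 110 mm above the bench, studs with nuts round its rim (up to 26 mm above the faceplate). Origin: the nest centre (see nest), z up, x along the nest.
- nest (a point): Nest centre, level with the tops of two rest bars (16 mm wide, 60 long along y, at x = -40 and 40; 20 mm above the faceplate, 130 above the bench); axes as the positioner's. Plate's underside centre goes here, its length along x, either way round. Six 12 mm bullet-nosed pins at (+-56, +-36) and (+-78, 0), 15 mm above the bars, upper 7 mm tapered: 2 mm clear of the plate all round.
- hammer: Bystander: hammer lying on the bench, 240 mm long along its x. Origin on its underside.
- spray_can: Bystander: standing spray can, 60 mm wide, 170 mm tall. Origin: centre of its base.
- magnet_square: Bystander: grey triangular welding magnet lying flat, about 100 x 90 x 16 mm. Origin on its underside near the middle.
- teach_pendant: Bystander: black robot teach pendant lying flat, 160 x 240 x 53 mm. Origin: centre of its underside.
There are look-alikes about, which are no part of the job. There is more than one size of the plate; the one meant has the size given above.

How it is judged:
By the outcome, as a careful person would: the job done as asked, in the order asked, and still so for the second after the job is handed in, with the robot touching nothing.
It also fails if it takes over 64 s, if anything falls off the work surface, if the arm or the gripper's body presses on something with over 40 N, if the wrist force passes 120 N, or if a joint passes its speed limit or range.

ROBOT

A 6-joint arm with a two-finger parallel gripper is mounted at the origin on the work surface. World frame = base frame: x ahead of the robot, y to its left, z up, the work surface at z = 0. Lengths are in mm, angles in rad, forces in N, time in s.
With the tool pointing down it reaches from about 400 to 925 mm from the base axis. Payload 12.5 kg.
Tool frame: the origin (TCP) lies at the centre of the arm's flange, where the gripper is bolted on; the fingertips stand 190 mm ahead of it and the grasp point (between the pads) lies 171 mm ahead of it; z points along the fingers, y is the direction in which the jaws open and shut (so a half turn about z gives the same grasp; the last joint's range is limited). The gripper opens to 95 mm and grips with 3 to 60 N. Pads are 20 mm wide; open, the fingers measure 119 mm over their backs; the gripper's body (75 mm by 180 mm) begins 59 mm behind the grasp point.
Start: joints at [-0.106, 0.491, 1.559, -0, 1.092, -0.106], TCP at [625, 0.023, 404.761] pointing down, gripper open.
Joint ranges: [-3.1, 3.1], [-0.84, 2.19], [0.05, 2.79], [-1.13, 4.28], [0.06, 2.93], [-2.69, 2.69]. Speed limits (rad/s): [2.22, 2.22, 2.79, 3.14, 3.14, 3.14].

INTERFACE

Orientations are given as [roll, pitch, yaw] about the fixed x, y, z axes, in that order (R = Rz(yaw) Ry(pitch) Rx(roll)).
In Python, from cell import env, optics gives the robot as it stands.
- The arm moves only by the tool apply_moves, never from a script. Its argument "commands" is a list of rows, each a list of 7 numbers: the turn, a rotation vector about the tool's x, y, z in degrees, then the shift along the tool's x, y, z in m, then the finger opening in m, from 0 to 0.0951. A call has 1 to 5 rows; each row shifts and turns the commanded pose from where the row before left it, along the tool's axes as they then stand; what a row does not reach is not made up. A row lasts 1/12 s, in which the tool goes at most 41.7 mm and 7.16 degrees, less where a joint would pass 70% of its speed; a pose out of reach is approached as far as the arm can. A call with a gripper value outside its range is refused whole. The fingers move at their own pace and stop on an object; the grip force is fixed at half the most. Time passes only in rows, so rows that do not move let the fingers close. It gives the time, the measured TCP pose, the force and the opening at its end, in the units of the state.
- env.state(): the state, without advancing time (a new reading comes with each control period).
- optics.read_camera(name): name is "scene" or "side" or "wrist"; returns a dict with "color" (384x512x3 uint8, red, green, blue), "fx", "fy", "cx", "cy" (pixels), "distortion" ([k1, k2, p1, p2, k3] as OpenCV has them; the pictures are not rectified), "eye" and "rotation" of the camera in the world; the wrist camera has in their place "T_tool_cam" (4x4, takes a point from camera to tool coordinates, whose origin is the TCP and whose axes are the flange's). Camera axes: x right, y up, looking along -z (the intrinsics and any distortion apply to the point x, -y, -z); pixel columns grow to the right and rows downward; lengths in mm; the calibration is good to about 2 mm. A picture is of the moment at which its call begins: read the wrist's pose just before it. There is no depth.
- env.job_done(): hands the job in, once; it reports no verdict.
The state is a dict: "t": time; "joints": joint angles; "qvel": joint speeds; "tau": joint torques, N m; "eef_pos": TCP position; "tcp_rot": TCP orientation; "ft_force": force on the tool from outside, world axes, zero at the start; "moment": the same for the moment, N m; "opening": opening from 0.0 (shut) to 1.0 (fully open).
Only numpy, scipy, OpenCV 4.12 (cv2) and the standard library are available. Lean on these libraries where they do the work, as an engineer would, in place of code of your own. Each camera call takes 0.05 s, during which the arm holds its last target. There are 200 camera calls.

## Working session

There is one attempt and no reset: what is moved stays moved. The work goes in short steps, Python scripts to look and compute and a tool call to move; the robot and the scene stay as the last step left them, time stands still between calls to the robot, and variables do not carry over. Pictures are saved under pics/ and viewed, about 8 in all and at most 12, crops included, and the job is handed in when it is done.

Besides the shell and the picture viewer there is one more tool, called after "Emit:" as name([rows], argument=value, ...), one row to a line, values as JSON. apply_moves: Moves the arm, as the interface text tells. Its arguments: {"type":"object","properties":{"commands":{"type":"array","items":{"type":"array","items":{"type":"number"}}}},"required":["commands"]}

```bash
mkdir -p pics; ls
python3 - <<'E'
from cell import env, optics
import cv2, numpy as np
s=env.state(); print(s)
for n in ("scene","side","wrist"):
    c=optics.read_camera(n); cv2.imwrite(f"pics/{n}0.png",c["color"][:,:,::-1])
    print(n,{k:(np.round(v,4).tolist() if not np.isscalar(v) else v) for k,v in c.items() if k!="color"})
a=cv2.imread("pics/scene0.png");b=cv2.imread("pics/side0.png")
E
```

```text
pics
{'t': 0.0, 'joints': array([-1.05586646e-01,  4.91550572e-01,  1.55943737e+00, -1.86264873e-05,
        1.09171058e+00, -1.05610702e-01]), 'qvel': array([-1.78902231e-04, -4.73724936e-05, -3.72462402e-04, -2.48092935e-04,
       -1.61062647e-03,  2.48807447e-04]), 'tau': array([-9.52334158e-04, -6.12640929e+01, -2.58175153e+01,  6.92750537e-02,
        4.83079045e-02, -1.38641695e-05]), 'eef_pos': array([6.24967855e+02, 3.31171139e-02, 4.04171378e+02]), 'tcp_rot': array([-3.14049120e+00, -1.00147058e-04,  1.57082892e+00]), 'ft_force': array([-0.71444921,  0.2890768 ,  0.30944175]), 'moment': array([ 0.00837507, -0.06203833, -0.01210921]), 'opening': 1.002064683842184}
scene {'fx': 450.24153363177504, 'fy': 450.24153363177504, 'cx': 254.30307002241557, 'cy': 188.42348463337575, 'distortion': [-0.1823, 0.0, 0.0, 0.0, 0.0], 'eye': [927.4515, 588.7592, 1046.2469], 'rotation': [0.668, -0.0053, 2.5561]}
side {'fx': 458.9627317365375, 'fy': 458.9627317365375, 'cx': 253.767991075467, 'cy': 197.73207792245788, 'distortion': [-0.1078, 0.0, 0.0, 0.0, 0.0], 'eye': [-128.3483, -739.7474, 988.6696], 'rotation': [0.8319, -0.0047, -0.7078]}
wrist {'fx': 345.89085366984114, 'fy': 345.89085366984114, 'cx': 256.1153374739061, 'cy': 195.21296200358262, 'distortion': [0.0364, 0.0, 0.0, 0.0, 0.0], 'T_tool_cam': [[0.0008, 0.9609, 0.2768, 79.6089], [1.0, -0.0009, 0.0004, -0.1579], [0.0007, 0.2768, -0.9609, 19.658], [0.0, 0.0, 0.0, 1.0]]}
```

View pics/scene0.png

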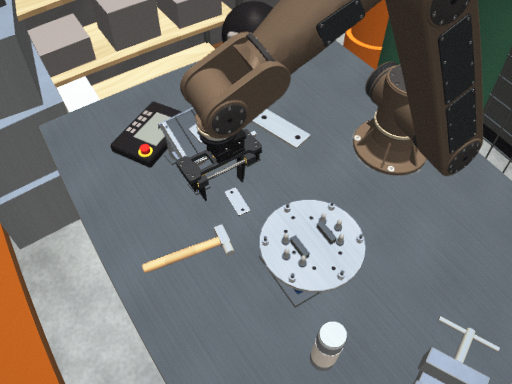

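View pics/side0.png

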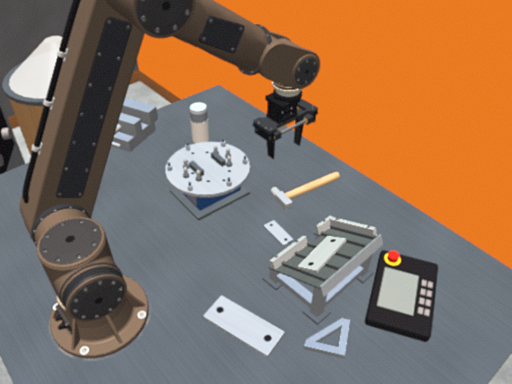

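The side view shows the plate candidates: the one on the table (323,253), a large one on the bench (243,323) and a small one on the bench (278,232). By the description, the one on the slide bars is the plate I want. I'll check that with a close crop.

```bash
cat > h.py <<'E'
from cell import env, optics
import cv2, numpy as np
from scipy.spatial.transform import Rotation as Ro
def cam(n):
    s=env.state(); c=optics.read_camera(n)
    if n=="wrist":
        T=np.eye(4); T[:3,:3]=Ro.from_euler("xyz",s["tcp_rot"]).as_matrix(); T[:3,3]=s["eef_pos"]
        T=T@np.array(c["T_tool_cam"])
    else:
        T=np.eye(4); T[:3,:3]=Ro.from_euler("xyz",c["rotation"]).as_matrix(); T[:3,3]=c["eye"]
    K=np.array([[c["fx"],0,c["cx"]],[0,c["fy"],c["cy"]],[0,0,1]])
    return dict(img=c["color"][:,:,::-1].copy(),T=T,K=K,d=np.array(c["distortion"]),s=s)
def rays(c,px):
    p=cv2.undistortPoints(np.array(px,float).reshape(-1,1,2),c["K"],c["d"]).reshape(-1,2)
    return np.c_[p[:,0],-p[:,1],-np.ones(len(p))]@c["T"][:3,:3].T
def onplane(c,px,p0,n=(0,0,1)):
    r=rays(c,px); o=c["T"][:3,3]; n=np.array(n,float)
    return o+r*(((np.array(p0)-o)@n)/(r@n))[:,None]
def onz(c,px,z): return onplane(c,px,[0,0,z])
def proj(c,P):
    q=(np.atleast_2d(P)-c["T"][:3,3])@c["T"][:3,:3]; q=q*[1,-1,-1]
    return cv2.projectPoints(q,np.zeros(3),np.zeros(3),c["K"],c["d"])[0].reshape(-1,2)
def crop(c,x0,y0,x1,y1,f,name):
    cv2.imwrite("pics/"+name,cv2.resize(c["img"][y0:y1,x0:x1],None,fx=f,fy=f,interpolation=cv2.INTER_CUBIC))
E
python3 - <<'E'
from h import *
c=cam("side"); 
a=cv2.resize(c["img"][200:325,255:395],None,fx=5,fy=5,interpolation=cv2.INTER_CUBIC)
cv2.imwrite("pics/tab.png",a[:600])
print(onz(c,[[323,253]],130), onz(c,[[208,168]],110),onz(c,[[243,323]],0))
print(onz(cam("scene"),[[312,244]],110))
E
```

```text
[[ 486.17185268 -290.27727586  130.        ]] [[482.70718176 183.60613497 110.        ]] [[ 2.60843603e+02 -2.51074542e+02  1.13686838e-13]]
[[492.92111881 196.03085785 110.        ]]
```

View pics/tab.png

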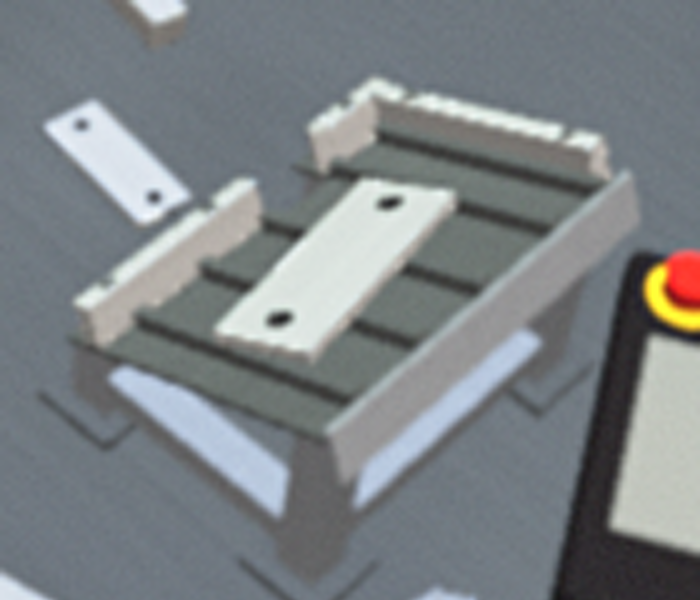

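The crop shows the plate (about 2.5:1, two holes) on the slide bars, with its hole ends at crop pixels (390,203) and (279,318). The notched low stop is at the upper left and the side stop at the upper right, so table +x is about world +x and +y about world +y. The positioner is near (488,190). I'll take a wrist look at the nest first, then at the table.

Emit:
apply_moves([
  [0,0,0,0.032,-0.0225,0,0.095],
  [0,0,0,0.032,-0.0225,0,0.095],
  [0,0,0,0.032,-0.0225,0,0.095],
  [0,0,0,0.032,-0.0225,0,0.095],
  [0,0,0,0.032,-0.0225,0,0.095],
])

```text
t: 0.67
eef_pos: [511.2, 161.1, 404.7]
tcp_rot: [3.141, -0.0, 1.57]
ft_force: [0.0, -0.7, -0.1]
opening: 1.001
```

Emit:
apply_moves([
  [0,0,0,0.03,-0.0225,0,0.095],
  [0,0,0,0,0,0,0.095],
  [0,0,0,0,0,0,0.095],
  [0,0,0,0,0,0,0.095],
])

```text
t: 1.0
eef_pos: [490.2, 190.0, 404.9]
tcp_rot: [3.141, 0.0, 1.571]
ft_force: [0.1, 0.1, -1.4]
opening: 0.998
```

Run:
```python
from h import *
import pickle
c=cam("wrist"); pickle.dump(c,open("nest.pkl","wb")); crop(c,0,0,512,384,1.55,"nest.png"); print(c["s"]["eef_pos"],c["s"]["tcp_rot"],c["s"]["t"])
```

```text
[490.21377215 189.98960039 404.89417957] [3.14096327e+00 5.88079582e-05 1.57146335e+00] 1.0
```

View pics/nest.png

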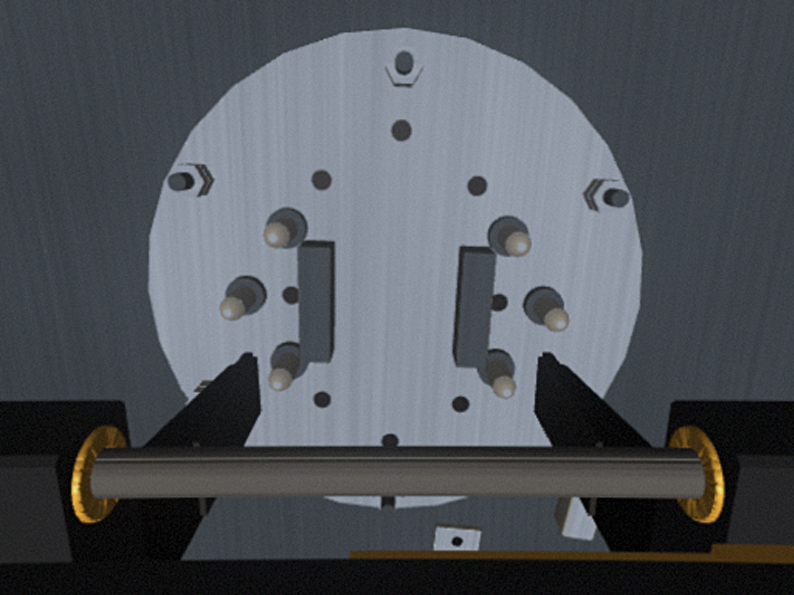

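The nest shows six tan pin noses near (276,236), (518,244), (232,309), (557,321), (280,381) and (504,387) in the picture, and two dark rest bars with the length along about world x. Next I'll compute the nest pose from the pins while the arm goes to the table.

Run:
```python
from h import *
import pickle
c=pickle.load(open("nest.pkl","rb")); im=c["img"].astype(int)
m=((im[:,:,2]-im[:,:,0]>12)&(im[:,:,2]>110)).astype(np.uint8)
n,l,st,ce=cv2.connectedComponentsWithStats(m)
px=[]
for a in [(276,236),(518,244),(232,309),(557,321),(280,381),(504,387)]:
    d=np.hypot(*(ce[1:]-np.array(a)/1.55).T)+ (st[1:,4]<15)*99; i=1+d.argmin(); print(ce[i]*1.55,st[i]); px.append(ce[i])
M=np.array([[-56,36],[56,36],[-78,0],[78,0],[-56,-36],[56,-36]],float)
for z in(138,141,145):
    P=onz(c,px,z)[:,:2]; A,_=cv2.estimateAffinePartial2D(M,P,ransacReprojThreshold=50)
    print(z,np.hypot(A[0,0],A[1,0]),np.degrees(np.arctan2(A[1,0],A[0,0])),A[:,2]); print((P-(M@A[:,:2].T+A[:,2])).round(1).tolist())
```

```text
[271.39090909 231.44318182] [171 147  10   6  22]
[556.50166667 318.65416667] [353 200  14  13  60]
[226.61  306.094] [143 195   9   7  25]
[556.50166667 318.65416667] [353 200  14  13  60]
[276.8372093  378.30813953] [174 239  11  12  43]
[503.23333333 386.20833333] [319 244  13  11  60]Traceback (most recent call last):
  File "<stdin>", line 11, in <module>
cv2.error: OpenCV(4.12.0) /io/opencv/modules/calib3d/src/ptsetreg.cpp:1108: error: (-215:Assertion failed) count >= 0 && to.checkVector(2) == count in function 'estimateAffinePartial2D'
```

Emit:
apply_moves([
  [0,0,0,-0.041,0,0,0.095],
  [0,0,0,-0.041,0,0,0.095],
  [0,0,0,-0.041,0,0,0.095],
  [0,0,0,-0.041,0,0,0.095],
  [0,0,0,-0.041,0,0,0.095],
])

```text
t: 1.47
eef_pos: [490.0, -18.0, 404.7]
tcp_rot: [3.141, 0.0, 1.569]
ft_force: [1.6, 0.1, 0.1]
opening: 1.0
```

Emit:
apply_moves([
  [0,0,0,-0.041,0,0,0.095],
  [0,0,0,-0.041,0,0,0.095],
  [0,0,0,-0.041,0,0,0.095],
  [0,0,0,-0.041,0,0,0.095],
  [0,0,0,-0.041,0,0,0.095],
])

```text
t: 1.88
eef_pos: [489.3, -223.6, 404.7]
tcp_rot: [3.141, 0.0, 1.569]
ft_force: [0.6, 0.6, 0.7]
opening: 0.999
```

Emit:
apply_moves([
  [0,0,0,-0.03,0,-0.02,0.095],
  [0,0,0,0,0,0,0.095],
  [0,0,0,0,0,0,0.095],
  [0,0,0,0,0,0,0.095],
])

```text
t: 2.22
eef_pos: [489.5, -250.6, 424.2]
tcp_rot: [-3.141, -0.001, 1.569]
ft_force: [0.7, 0.7, -0.1]
opening: 0.997
```

Run:
```python
from h import *
import pickle
c=cam("wrist"); pickle.dump(c,open("tab.pkl","wb")); crop(c,0,0,512,384,1.55,"tabw.png"); print(c["s"]["eef_pos"],c["s"]["tcp_rot"],c["s"]["t"])
```

```text
[ 489.54504642 -250.55506081  424.1691488 ] [-3.14093860e+00 -6.44118010e-04  1.56896988e+00] 2.2167
```

View pics/tabw.png

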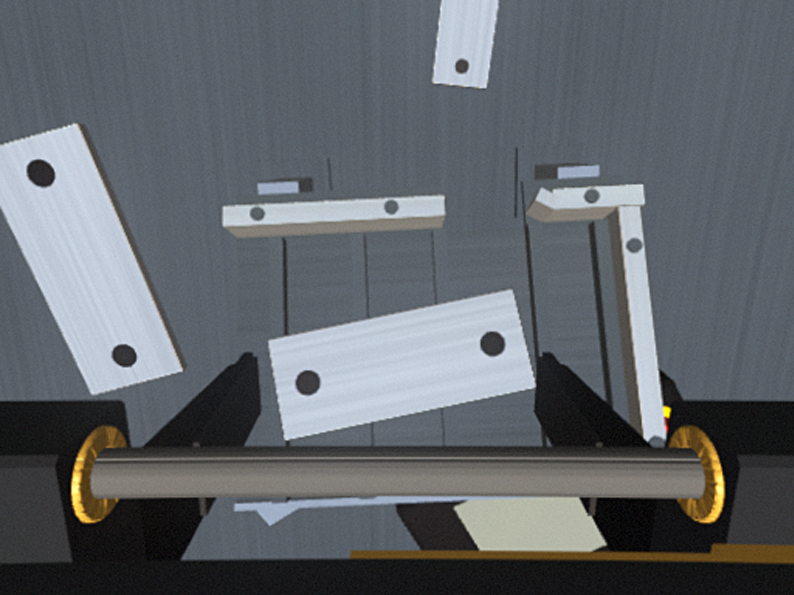

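The plate has corners at about (513,290), (534,387), (285,439), (268,341), turned about 12°. The low stop's left face-top edge runs (223,227)–(444,219), its right segment ends at (644,185), and the side stop face runs (619,207)–(640,440).

Run:
```python
from h import *
import pickle
from scipy.optimize import least_squares
c=pickle.load(open("nest.pkl","rb"))
M=np.array([[-56,36],[56,36],[-78,0],[78,0],[-56,-36],[56,-36]],float)
px=np.array([(276,236),(518,244),(232,309),(557,321),(280,381),(504,387)])/1.55
for z in(139,142,145):
    P=onz(c,px,z)[:,:2]; A,_=cv2.estimateAffinePartial2D(M,P,ransacReprojThreshold=50)
    print(z,np.hypot(A[0,0],A[1,0]),np.degrees(np.arctan2(A[1,0],A[0,0])),A[:,2]); print((P-(M@A[:,:2].T+A[:,2])).round(1).tolist())
c=pickle.load(open("tab.pkl","rb"))
X=np.array([[-150,28,16],[-25,28,16],[-150,40,16],[-25,40,16],[85,40,16],[70,28,16]],float)
px=np.array([(223,227),(444,219),(223,207),(445,196),(644,185),(619,207)])/1.55
R=lambda y:(Ro.from_euler("z",y)*Ro.from_euler("x",-24,degrees=True)).as_matrix()
f=lambda p:(proj(c,X@R(p[2]).T+[p[0],p[1],100])-px).ravel()
r=least_squares(f,[500,-270,0]); print(r.x,np.degrees(r.x[2]),r.fun.round(1).reshape(-1,2).tolist())
o=np.array([r.x[0],r.x[1],100]);Rt=R(r.x[2]); np.savez("table.npz",o=o,R=Rt)
pc=np.array([(513,290),(534,387),(285,439),(268,341),(492,344),(308,383)])/1.55
Q=(onplane(c,pc,o+Rt@[0,0,8],Rt[:,2])-o)@Rt; print(Q.round(1)); print([np.linalg.norm(Q[i]-Q[(i+1)%4]).round(1) for i in range(4)])
d=Q[0]+Q[1]-Q[2]-Q[3]; print("plate centre",Q[:4].mean(0),np.degrees(np.arctan2(d[1],d[0])))
```

```text
Traceback (most recent call last):
cv2.error: OpenCV(4.12.0) /io/opencv/modules/calib3d/src/ptsetreg.cpp:1108: error: (-215:Assertion failed) count >= 0 && to.checkVector(2) == count in function 'estimateAffinePartial2D'
```

```bash
cat > m.py <<'E'
from h import *
import pickle
from scipy.optimize import least_squares
def nest(c,px,zs):
    M=np.array([[-56,36],[56,36],[-78,0],[78,0],[-56,-36],[56,-36]],float)
    for z in zs:
        P=np.ascontiguousarray(onz(c,px,z)[:,:2]); A,_=cv2.estimateAffinePartial2D(M,P,ransacReprojThreshold=50)
        print(z,np.hypot(A[0,0],A[1,0]),np.degrees(np.arctan2(A[1,0],A[0,0])),A[:,2]); print((P-(M@A[:,:2].T+A[:,2])).round(1).tolist())
R=lambda y:(Ro.from_euler("z",y)*Ro.from_euler("x",-24,degrees=True)).as_matrix()
def plate(c,pc,o,Rt):
    Q=(onplane(c,pc,o+Rt@[0,0,8],Rt[:,2])-o)@Rt; print(Q.round(1).tolist()); print([np.linalg.norm(Q[i]-Q[(i+1)%4]).round(1) for i in range(4)])
    d=Q[0]+Q[1]-Q[2]-Q[3]; print("plate centre",Q[:4].mean(0),np.degrees(np.arctan2(d[1],d[0])))
E
python3 - <<'E'
from m import *
nest(pickle.load(open("nest.pkl","rb")),np.array([(276,236),(518,244),(232,309),(557,321),(280,381),(504,387)])/1.55,(139,142,145))
c=pickle.load(open("tab.pkl","rb"))
X=np.array([[-150,28,16],[-25,28,16],[-150,40,16],[-25,40,16],[85,40,16],[70,28,16]],float)
px=np.array([(223,227),(444,219),(223,207),(445,196),(644,185),(619,207)])/1.55
f=lambda p:(proj(c,X@R(p[2]).T+[p[0],p[1],100])-px).ravel()
r=least_squares(f,[500,-270,0]); print(r.x,np.degrees(r.x[2]),r.fun.round(1).reshape(-1,2).tolist())
o=np.array([r.x[0],r.x[1],100]);Rt=R(r.x[2]); np.savez("table.npz",o=o,R=Rt)
plate(c,np.array([(513,290),(534,387),(285,439),(268,341),(492,344),(308,383)])/1.55,o,Rt)
E
```

```text
139 0.9996558116636477 -1.913552338151865 [489.05226135 192.50402069]
[[0.1, 0.1], [-0.2, 0.3], [0.1, 0.2], [0.1, -0.4], [0.0, -0.5], [-0.2, 0.2]]
142 0.9874762753831987 -1.9135569293802428 [489.06400045 193.44329834]
[[0.1, 0.1], [-0.2, 0.3], [0.1, 0.2], [0.1, -0.4], [0.0, -0.5], [-0.2, 0.2]]
145 0.9752969325312089 -1.9135569354889908 [489.07577006 194.38257599]
[[0.1, 0.1], [-0.2, 0.3], [0.1, 0.2], [0.1, -0.4], [0.0, -0.5], [-0.2, 0.2]]
[ 5.42935016e+02 -2.38582857e+02  4.90433950e-02] 2.809979545238327 [[-0.1, 0.5], [1.2, -1.4], [-0.1, 0.1], [-0.2, 0.1], [-0.2, 0.2], [-0.5, 0.5]]
[[10.8, -13.9, 8.0], [18.0, -67.9, 8.0], [-118.8, -89.7, 8.0], [-127.6, -36.0, 8.0], [-3.1, -43.5, 8.0], [-105.7, -60.3, 8.0]]
[np.float64(54.6), np.float64(138.6), np.float64(54.4), np.float64(140.1)]
plate centre [-54.40591197 -51.88051722   8.        ] 9.075284325442151
```

```bash
cat >> m.py <<'E'
t=np.load("table.npz") if __import__("os").path.exists("table.npz") else None
def rel(p,Rg):
    s=env.state(); Rc=Ro.from_euler("xyz",s["tcp_rot"]).as_matrix()
    print("turn(tool,deg)",np.degrees(Ro.from_matrix(Rc.T@Rg).as_rotvec()).round(2),"then shift(mm, new axes)",(Rg.T@(p-s["eef_pos"])).round(1))
def tip(q,yaw=0,L=190):   # fingertip mid-point at table coords q; tool y along table x
    o,Rt=t["o"],t["R"]; Rt2=Rt@Ro.from_euler("z",yaw,degrees=True).as_matrix()
    Rg=np.c_[Rt2[:,1],Rt2[:,0],-Rt2[:,2]]; rel(o+Rt@np.array(q,float)+Rt[:,2]*L,Rg)
def where(L=190):
    s=env.state(); Rc=Ro.from_euler("xyz",s["tcp_rot"]).as_matrix(); o,Rt=t["o"],t["R"]
    print("t",round(s["t"],2),"tip in table",((s["eef_pos"]+Rc[:,2]*L-o)@Rt).round(1),"F tool",(Rc.T@s["ft_force"]).round(1),"open",s["opening"].round(3))
E
python3 - <<'E'
from m import *
tip([-52,-118,60]); where()
E
```

```text
turn(tool,deg) [ -0.64 -24.04  -2.79] then shift(mm, new axes) [21.7  1.7 42.6]Traceback (most recent call last):
  File "<stdin>", line 2, in <module>
  File "m.py", line 22, in where
    print("t",round(s["t"],2),"tip in table",((s["eef_pos"]+Rc[:,2]*L-o)@Rt).round(1),"F tool",(Rc.T@s["ft_force"]).round(1),"open",s["opening"].round(3))
                                                                                                                                    ^^^^^^^^^^^^^^^^^^
AttributeError: 'float' object has no attribute 'round'
```

Emit:
apply_moves([
  [-0.16,-6.01,-0.7,0,0,0,0.095],
  [-0.16,-6.01,-0.7,0,0,0,0.095],
  [-0.16,-6.01,-0.7,0,0,0,0.095],
  [-0.16,-6.01,-0.7,0,0,0,0.095],
  [0,0,0,0,0,0,0.095],
])

```text
t: 2.68
eef_pos: [490.1, -248.5, 424.4]
tcp_rot: [-3.142, 0.424, 1.624]
ft_force: [0.5, 0.1, 0.2]
opening: 0.997
```

Emit:
apply_moves([
  [0,0,0,0.01,0.001,0.02,0.095],
  [0,0,0,0.01,0.001,0.02,0.095],
  [0,0,0,0,0,0,0.095],
  [0,0,0,0,0,0,0.095],
])

```text
t: 3.02
eef_pos: [492.1, -247.5, 379.6]
tcp_rot: [-3.14, 0.416, 1.621]
ft_force: [0.6, 0.2, 0.4]
opening: 0.998
```

```bash
sed -i 's/s\["opening"\].round(3)/round(s["opening"],3)/' m.py
python3 - <<'E'
from m import *
where(); tip([-52,-118,1])
c=cam("side"); crop(c,235,120,400,305,3.2,"s2.png")
E
```

```text
t 3.02 tip in table [ -51.4 -119.    62.8] F tool [ 0.   0.6 -0.4] open 0.998
turn(tool,deg) [-0.04 -0.15  0.07] then shift(mm, new axes) [ 1.6 -0.8 61.8]
```

View pics/s2.png

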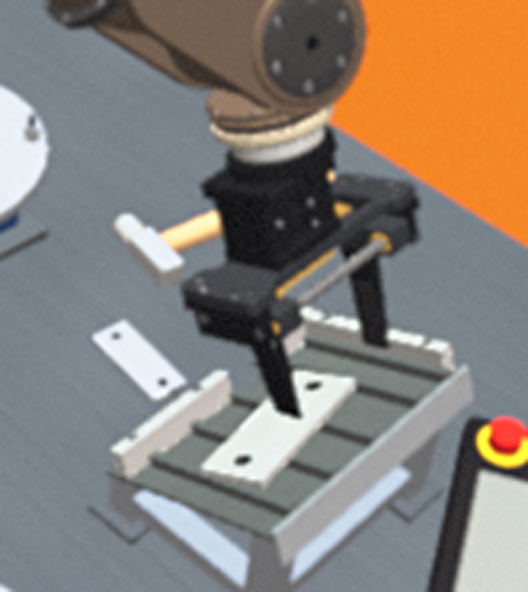

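The fingers are above the plate, clear of it, with the table as expected. Next I'll move down behind its upper edge.

Emit:
apply_moves([
  [0,0,0,0.003,0,0.025,0.095],
  [0,0,0,0.003,0,0.02,0.095],
  [0,0,0,0,0,0.01,0.095],
  [0,0,0,0,0,0.005,0.095],
  [0,0,0,0,0,0,0.095],
])

```text
t: 3.48
eef_pos: [493.1, -267.3, 322.9]
tcp_rot: [3.141, 0.419, 1.62]
ft_force: [0.1, -0.2, -0.3]
opening: 0.998
```

Run:
```python
from m import *
where(); tip([-52,-112,1])
```

```text
t 3.48 tip in table [ -51.1 -114.7    3. ] F tool [-0.   0.1  0.4] open 0.998
turn(tool,deg) [ 0.03  0.03 -0.01] then shift(mm, new axes) [ 2.6 -0.8  2. ]
```

Emit:
apply_moves([
  [0,0,0,0.008,-0.001,0.0015,0.095],
  [0,0,0,0.008,0,0,0.095],
  [0,0,0,0.006,0,0,0.095],
  [0,0,0,0.006,0,0,0.095],
  [0,0,0,0.006,0,0,0.095],
])

```text
t: 3.9
eef_pos: [490.4, -235.6, 307.8]
tcp_rot: [3.14, 0.42, 1.621]
ft_force: [-0.6, -0.5, 1.5]
opening: 0.999
```

Emit:
apply_moves([
  [0,0,0,0.006,0,0,0.095],
  [0,0,0,0.006,0,0,0.095],
  [0,0,0,0.006,0,0,0.095],
  [0,0,0,0.006,0,0,0.095],
  [0,0,0,0.005,0,0,0.095],
])

```text
t: 4.32
eef_pos: [489.2, -209.5, 295.7]
tcp_rot: [3.14, 0.42, 1.62]
ft_force: [-0.2, -2.4, 4.0]
opening: 1.002
```

Emit:
apply_moves([
  [0,0,0,0.004,0,0,0.095],
  [0,0,0,0.003,0,0,0.095],
  [0,0,0,0.002,0,0,0.095],
  [0,0,0,0,0,0,0.095],
])

```text
t: 4.65
eef_pos: [488.7, -201.5, 291.8]
tcp_rot: [3.141, 0.419, 1.62]
ft_force: [0.1, 0.2, -0.9]
opening: 0.999
```

Run:
```python
from m import *
where(); tip([-52,-38,1]); print(env.state()["moment"])
c=cam("wrist"); pickle.dump(c,open("p3.pkl","wb")); crop(c,0,0,512,384,1.55,"w3.png")
```

```text
t 4.65 tip in table [-52.3 -41.9   1.4] F tool [0.5 0.1 0.8] open 0.999
turn(tool,deg) [0.04 0.02 0.03] then shift(mm, new axes) [3.8 0.4 0.4]
[ 0.23291002 -0.01161606 -0.0222447 ]
```

View pics/w3.png

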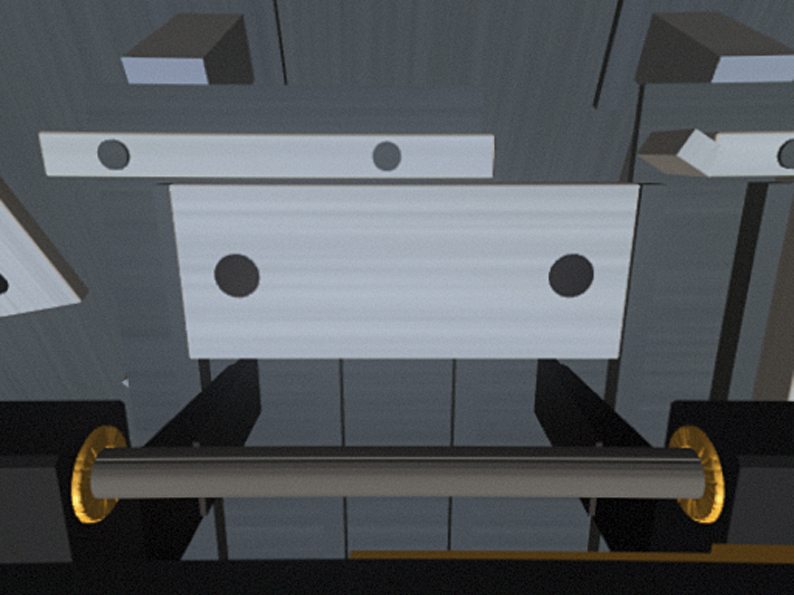

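The plate is now square to the low stop, a few mm short of it: plate top edge at row 184, stop face-top at row 177. I'll push gently until it makes contact.

Emit:
apply_moves([
  [0,0,0,0.002,0,0,0.095],
  [0,0,0,0.0015,0,0,0.095],
  [0,0,0,0.001,0,0,0.095],
  [0,0,0,0,0,0,0.095],
])

```text
t: 5.03
eef_pos: [488.6, -198.7, 290.8]
tcp_rot: [3.141, 0.422, 1.62]
ft_force: [-1.1, -11.7, 3.7]
opening: 1.0
```

Emit:
apply_moves([
  [0,0,0,0.001,0,0,0.095],
  [0,0,0,0.001,0,0,0.095],
  [0,0,0,0,0,0,0.095],
])

```text
t: 5.28
eef_pos: [488.7, -198.0, 290.8]
tcp_rot: [3.141, 0.424, 1.62]
ft_force: [-3.9, -22.4, 7.7]
opening: 0.998
```

Run:
```python
from m import *
where(); tip([-150,2,35])
```

```text
t 5.28 tip in table [-52.  -39.2   1.9] F tool [-23.4  -5.    2.1] open 0.998
turn(tool,deg) [0.05 0.31 0.02] then shift(mm, new axes) [ 40.1 -97.8 -33.1]
```

Emit:
apply_moves([
  [0,0,0,-0.008,0,0,0.095],
  [0,0,0,0,0,-0.03,0.095],
  [0,0,0,0.016,-0.034,-0.005,0.02],
  [0,0,0,0.016,-0.034,0,0],
  [0,0,0,0.018,-0.032,0,0],
])

```text
t: 5.7
eef_pos: [384.3, -147.6, 304.4]
tcp_rot: [3.139, 0.419, 1.62]
ft_force: [0.2, 0.1, 0.1]
opening: 0.841
```

Emit:
apply_moves([
  [0,0,0,0,0,0,0],
  [0,0,0,0,0,0,0],
  [0,0,0,0,0,0,0],
])

```text
t: 5.95
eef_pos: [386.6, -148.7, 304.5]
tcp_rot: [3.139, 0.42, 1.62]
ft_force: [0.3, -0.0, -0.2]
opening: 0.635
```

Run:
```python
from m import *
where(); tip([-150,2,3.5])
```

```text
t 5.95 tip in table [-151.3    5.6   36.5] F tool [0.1 0.3 0.2] open 0.635
turn(tool,deg) [ 0.12  0.07 -0.01] then shift(mm, new axes) [-3.8  1.7 33. ]
```

Emit:
apply_moves([
  [0,0,0,0,0,0,0],
  [0,0,0,0,0,0,0],
  [0,0,0,0,0,0,0],
  [0,0,0,0,0,0,0],
  [0,0,0,0,0,0,0],
])

```text
t: 6.37
eef_pos: [386.1, -148.4, 304.2]
tcp_rot: [3.141, 0.42, 1.62]
ft_force: [0.1, -0.4, -0.3]
opening: 0.287
```

Emit:
apply_moves([
  [0,0,0,0,0,0,0],
  [0,0,0,0,0,0,0],
  [0,0,0,0,0,0.012,0],
  [0,0,0,0,0,0.012,0],
  [0,0,0,0,0,0.006,0],
])

```text
t: 6.78
eef_pos: [386.5, -160.8, 276.1]
tcp_rot: [3.141, 0.419, 1.62]
ft_force: [-0.6, 0.3, -1.0]
opening: 0.008
```

Run:
```python
from m import *
where(); tip([-82,0,3.5])
```

```text
t 6.78 tip in table [-152.2    6.3    5.6] F tool [ 0.7 -0.6  0.8] open 0.008
turn(tool,deg) [0.04 0.03 0.03] then shift(mm, new axes) [-6.3 70.4  2.1]
```

Emit:
apply_moves([
  [0,0,0,-0.005,0.006,0.0015,0],
  [0,0,0,0,0.008,0,0],
  [0,0,0,0,0.006,0,0],
  [0,0,0,0,0.006,0,0],
  [0,0,0,0,0.006,0,0],
])

```text
t: 7.2
eef_pos: [418.9, -163.9, 277.8]
tcp_rot: [-3.14, 0.42, 1.62]
ft_force: [-9.7, -2.5, 5.2]
opening: 0.003
```

Emit:
apply_moves([
  [0,0,0,0,0.006,0,0],
  [0,0,0,0,0.006,0,0],
  [0,0,0,0,0.006,0,0],
  [0,0,0,0,0.006,0,0],
  [0,0,0,0,0.004,0,0],
])

```text
t: 7.62
eef_pos: [446.4, -162.6, 277.8]
tcp_rot: [-3.138, 0.42, 1.62]
ft_force: [-10.2, -3.4, 6.0]
opening: 0.005
```

Run:
```python
from m import *
where(); tip([-82,0,3.5])
```

```text
t 7.62 tip in table [-93.2   1.1   5.3] F tool [ -5.1 -10.3  -4.3] open 0.005
turn(tool,deg) [-0.17  0.08  0.02] then shift(mm, new axes) [-1.4 10.7  1.8]
```

Emit:
apply_moves([
  [0,0,0,0,0.004,0.0005,0],
  [0,0,0,0,0.003,0,0],
  [0,0,0,0,0.002,0,0],
  [0,0,0,0,0,0,0],
])

```text
t: 7.95
eef_pos: [455.3, -162.1, 277.4]
tcp_rot: [-3.139, 0.42, 1.62]
ft_force: [-9.0, -0.4, 7.1]
opening: 0.006
```

Emit:
apply_moves([
  [0,0,0,0,0.001,0,0],
  [0,0,0,0,0.001,0,0],
  [0,0,0,0,0,0,0],
])

```text
t: 8.2
eef_pos: [457.0, -162.0, 277.4]
tcp_rot: [-3.138, 0.42, 1.62]
ft_force: [-9.2, -0.2, 6.7]
opening: 0.008
```

Run:
```python
from m import *
where(); tip([-82,0,3.5])
```

```text
t 8.2 tip in table [-82.6   1.4   4.9] F tool [-2.5 -9.2 -6.1] open 0.008
turn(tool,deg) [-0.17  0.06  0.02] then shift(mm, new axes) [-1.6  0.   1.4]
```

Emit:
apply_moves([
  [0,0,0,0,0.001,0,0],
  [0,0,0,0,0.001,0,0],
  [0,0,0,0,0,0,0],
])

```text
t: 8.45
eef_pos: [459.1, -161.9, 277.4]
tcp_rot: [-3.138, 0.42, 1.62]
ft_force: [-9.7, 0.8, 6.8]
opening: 0.004
```

Emit:
apply_moves([
  [0,0,0,0,0.001,0,0],
  [0,0,0,0,0,0,0],
])

```text
t: 8.62
eef_pos: [460.0, -161.9, 277.4]
tcp_rot: [-3.138, 0.42, 1.62]
ft_force: [-9.9, -0.0, 6.9]
opening: 0.008
```

Run:
```python
from m import *
where()
c=cam("wrist"); pickle.dump(c,open("p4.pkl","wb")); crop(c,0,0,512,384,1.55,"w4.png")
```

```text
t 8.62 tip in table [-79.6   1.3   4.9] F tool [-2.4 -9.9 -6.4] open 0.008
```

View pics/w4.png

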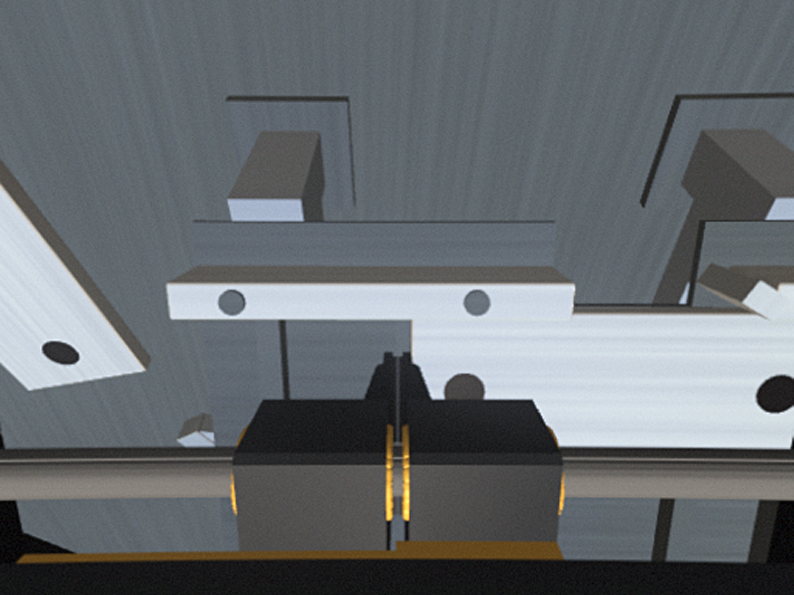

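Run:
```python
from m import *
c=pickle.load(open("p4.pkl","rb")); o,Rt=t["o"],t["R"]
def q(px,z): return ((onplane(c,np.array(px)/1.55,o+Rt@[0,0,z],Rt[:,2])-o)@Rt).round(1)
print("plate: left edge, holes, upper edge",q([(412,330),(464,390),(778,394),(700,448)],8))
print("stop corners",q([(168,283),(573,283),(574,318),(168,319)],16))
c=pickle.load(open("p3.pkl","rb"))
print("p3 stop (-150,40),(-25,40),(-25,28),(-150,28)",q([(40,133),(494,134),(494,177),(47,177)],16)); print(q([(170,184),(638,184),(620,357),(189,357),(237,276),(571,276)],8))
```

```text
plate: left edge, holes, upper edge [[-74.7  22.9   8. ]
 [-56.8   1.3   8. ]
 [ 48.1   0.7   8. ]
 [ 25.7 -20.1   8. ]]
stop corners [[-149.6   40.7   16. ]
 [ -25.9   41.    16. ]
 [ -24.5   29.8   16. ]
 [-151.    29.1   16. ]]
p3 stop (-150,40),(-25,40),(-25,28),(-150,28) [[-150.    40.5   16. ]
 [ -25.5   41.1   16. ]
 [ -24.9   29.5   16. ]
 [-150.4   28.8   16. ]]
[[-120.    26.7    8. ]
 [  19.3   26.9    8. ]
 [  20.5  -28.3    8. ]
 [-120.3  -28.5    8. ]
 [-102.5   -1.3    8. ]
 [   2.2   -1.2    8. ]]
```

Plate left end measures x = -74.7, so about 4–5 mm remain; the closed tips are only about 10 mm thick. I'll continue in 1 mm steps.

Emit:
apply_moves([
  [0,0,0,0,0.0015,0,0],
  [0,0,0,0,0.0015,0,0],
  [0,0,0,0,0,0,0],
])

```text
t: 8.92
eef_pos: [463.4, -161.8, 277.3]
tcp_rot: [-3.14, 0.42, 1.62]
ft_force: [-7.5, -0.6, 4.1]
opening: 0.005
```

Emit:
apply_moves([
  [0,0,0,0,0.001,0,0],
  [0,0,0,0,0,0,0],
])

```text
t: 9.08
eef_pos: [464.3, -161.7, 277.3]
tcp_rot: [-3.139, 0.42, 1.621]
ft_force: [-6.6, -0.2, 3.9]
opening: 0.003
```

Emit:
apply_moves([
  [0,0,0,0,0.001,0,0],
  [0,0,0,0,0,0,0],
])

```text
t: 9.25
eef_pos: [464.9, -161.7, 277.3]
tcp_rot: [-3.138, 0.42, 1.62]
ft_force: [-11.0, -0.3, 6.5]
opening: 0.006
```

Emit:
apply_moves([
  [0,0,0,0,0.001,0,0],
  [0,0,0,0,0,0,0],
])

```text
t: 9.42
eef_pos: [465.4, -161.6, 277.2]
tcp_rot: [-3.135, 0.42, 1.62]
ft_force: [-14.7, -1.8, 9.7]
opening: 0.004
```

Emit:
apply_moves([
  [0,0,0,0,0.001,0,0],
  [0,0,0,0,0,0,0],
])

```text
t: 9.58
eef_pos: [465.8, -161.6, 277.2]
tcp_rot: [-3.133, 0.42, 1.62]
ft_force: [-19.5, -1.5, 11.7]
opening: 0.005
```

Run:
```python
from m import *
where()
```

```text
t 9.58 tip in table [-74.8   1.4   4.7] F tool [ -5.2 -19.6 -10.3] open 0.005
```

Emit:
apply_moves([
  [0,0,0,0,-0.005,0,0],
  [0,0,0,0,-0.005,-0.01,0.095],
  [0,0,0,0,0,-0.03,0.095],
  [0,0,0,0,0.02,-0.035,0.095],
  [0,0,0,0,0.02,-0.035,0.095],
])

```text
t: 10.0
eef_pos: [495.3, -114.5, 379.7]
tcp_rot: [3.141, 0.417, 1.62]
ft_force: [0.6, -0.9, -0.5]
opening: 0.229
```

```bash
cat >> m.py <<'E'
def grasp(q,sgn=1,yaw=0,L=190):   # tool x = sgn*table x, jaws along table y
    o,Rt=t["o"],t["R"]; A=Rt@Ro.from_euler("z",yaw,degrees=True).as_matrix()
    rel(o+Rt@np.array(q,float)+Rt[:,2]*L,np.c_[sgn*A[:,0],-sgn*A[:,1],-A[:,2]])
E
python3 - <<'E'
from m import *
where(); print(env.state()["joints"]); grasp([0,0,80],1); grasp([0,0,80],-1)
E
```

```text
t 10.0 tip in table [-41.3   1.8 116.9] F tool [-0.6  0.6  0.8] open 0.229
[-0.2956591   0.35486184  1.8977047  -0.5490742   0.81863045  0.02074869]
turn(tool,deg) [-2.000e-02 -1.200e-01  9.003e+01] then shift(mm, new axes) [41.5  1.6 36.9]
turn(tool,deg) [ 1.200e-01 -2.000e-02 -8.997e+01] then shift(mm, new axes) [-41.5  -1.6  36.9]
```

Emit:
apply_moves([
  [0,0,-6.92,0,0,0,0.095],
  [0,0,-6.92,0,0,0,0.095],
  [0,0,-6.92,0,0,0,0.095],
  [0,0,-6.92,0,0,0,0.095],
  [0,0,-6.92,0,0,0,0.095],
])

```text
t: 10.42
eef_pos: [495.4, -114.9, 378.6]
tcp_rot: [-2.894, 0.342, 2.274]
ft_force: [-0.2, -0.2, -0.5]
opening: 0.578
```

Emit:
apply_moves([
  [0,0,-6.92,0,0,0,0.095],
  [0,0,-6.92,0,0,0,0.095],
  [0,0,-6.92,0,0,0,0.095],
  [0,0,-6.92,0,0,0,0.095],
  [0,0,-6.92,0,0,0,0.095],
])

```text
t: 10.83
eef_pos: [495.4, -115.0, 378.5]
tcp_rot: [-2.747, 0.145, 2.864]
ft_force: [0.5, 0.4, -0.1]
opening: 0.927
```

Emit:
apply_moves([
  [0,0,-6.92,0,0,0,0.095],
  [0,0,-6.92,0,0,0,0.095],
  [0,0,-6.92,0,0,0,0.095],
  [0,0,0,0,0,0,0.095],
  [0,0,0,0,0,0,0.095],
])

```text
t: 11.25
eef_pos: [495.4, -115.2, 378.3]
tcp_rot: [-2.722, 0.004, -3.095]
ft_force: [-0.6, -0.6, 0.7]
opening: 1.003
```

Run:
```python
from m import *
where(); grasp([0,0,80],-1);grasp([0,0,-6],-1)
c=cam("wrist"); pickle.dump(c,open("p5.pkl","wb")); crop(c,0,0,512,384,1.55,"w5.png")
```

```text
t 11.25 tip in table [-41.    1.4 115.3] F tool [ 0.6 -0.8 -0.4] open 1.003
turn(tool,deg) [-0.03  0.13 -0.23] then shift(mm, new axes) [-41.4  -1.5  35.3]
turn(tool,deg) [-0.03  0.13 -0.23] then shift(mm, new axes) [-41.4  -1.5 121.3]
```

View pics/w5.png

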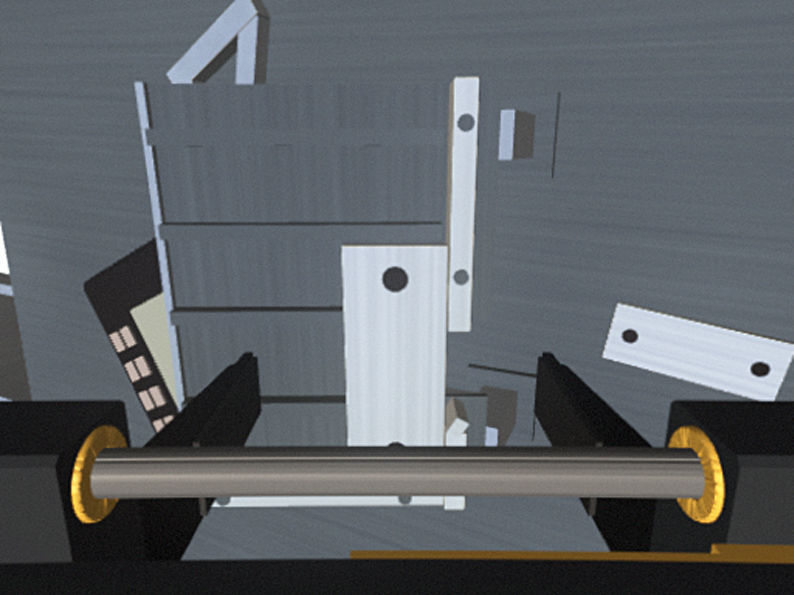

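Plate corners are at (342,246), (446,246), with its edge against the stop face at col 446–448. I'll check squareness and both gaps in numbers.

Run:
```python
from m import *
c=pickle.load(open("p5.pkl","rb")); o,Rt=t["o"],t["R"]
g=cv2.cvtColor(c["img"],cv2.COLOR_BGR2GRAY).astype(float)
def q(px,z): return ((onplane(c,np.array(px),o+Rt@[0,0,z],Rt[:,2])-o)@Rt).round(1)
# plate up-slope edge: strongest gradient per row near col 221
e=[(205+np.argmax(np.diff(g[r,205:245])) +1,r) for r in range(165,285,15)]; print("upper edge",q(e,8)[:,:2].tolist())
e=[(cc,145+np.argmax(np.diff(g[145:175,cc]))+1) for cc in range(228,286,8)]; print("left end",q(e,8)[:,:2].tolist())
print("row180",g[180,280:312].astype(int),"row 200",g[200,280:312].astype(int),"r250",g[250,280:312].astype(int))
print("stop top corners (-150,40),(-150,28),(-25,40),(-25,28)",q(np.array([(479,78),(456,78),(470,331),(447,331)])/1.55,16)[:,:2].tolist())
```

```text
upper edge [[-64.6, -26.8], [-52.1, -26.4], [-39.2, -26.8], [-25.9, -26.3], [-12.4, -26.7], [1.5, -26.3], [15.8, -26.7], [30.4, -26.2]]
left end [[-69.6, -20.1], [-69.6, -13.6], [-69.5, -7.1], [-69.5, -0.6], [-69.5, 5.9], [-69.5, 12.4], [-69.5, 18.9], [-69.5, 25.4]]
row180 [215 217 215 209 210 208 211 202 157 144 204 214 189 118 100 109 107 109
 109 110 102 113 169 217 177 103 103 105 107 105 106 107] row 200 [217 212 212 211 206 205 213 190 142 174 222 211 210 209 212 209 208 209
 207 208 209 212 213 183 103 102 110 106 106 107 105 109] r250 [213 212 207 207 205 211 190 113  82  89  89  91  95 100  98  99 102 104
 103 101 102 104 104 109 101 104 110 107 103 103  89  76]
stop top corners (-150,40),(-150,28),(-25,40),(-25,28) [[-149.8, 41.1], [-149.9, 30.4], [-25.4, 41.5], [-25.4, 29.2]]
```

The plate is square to 0.2°, the end at x = -69.5, and its long edge at -26.6. My table frame is biased about +1.2 in y, which accounts for the difference, so it is seated on both stops. Next is the grasp.

Emit:
apply_moves([
  [0,0.13,-0.23,-0.021,0,0.02,0.095],
  [0,0,0,-0.02,0,0.02,0.095],
  [0,0,0,0,0,0.025,0.095],
  [0,0,0,0,0,0,0.095],
  [0,0,0,0,0,0,0.095],
])

```text
t: 11.72
eef_pos: [537.4, -140.0, 317.7]
tcp_rot: [-2.723, -0.004, -3.092]
ft_force: [0.5, 0.1, 0.2]
opening: 0.996
```

Run:
```python
from m import *
where(); grasp([0,1.4,-6],-1)
```

```text
t 11.72 tip in table [-1.4  1.6 49.1] F tool [-0.5  0.  -0.2] open 0.996
turn(tool,deg) [ 0.01 -0.21  0.1 ] then shift(mm, new axes) [-0.7 -0.2 55.1]
```

Emit:
apply_moves([
  [0,-0.15,0.1,-0.001,0,0.02,0.095],
  [0,0,0,0,0,0.015,0.095],
  [0,0,0,0,0,0.01,0.095],
  [0,0,0,0,0,0.005,0.095],
  [0,0,0,0,0,0.004,0.095],
])

```text
t: 12.13
eef_pos: [539.6, -161.9, 269.5]
tcp_rot: [-2.721, 0.001, -3.091]
ft_force: [0.6, -0.2, 0.4]
opening: 0.997
```

Run:
```python
from m import *
where(); grasp([0,1.4,-6],-1)
```

```text
t 12.13 tip in table [ 0.8  1.  -4. ] F tool [-0.6 -0.4 -0.3] open 0.997
turn(tool,deg) [-0.07  0.11  0.05] then shift(mm, new axes) [0.5 0.2 2. ]
```

Emit:
apply_moves([
  [0,0,0,0,0,0.0015,0.095],
  [0,0,0,0,0,0,0.04],
  [0,0,0,0,0,0,0.04],
  [0,0,0,0,0,0,0.04],
  [0,0,0,0,0,0,0.04],
])

```text
t: 12.55
eef_pos: [539.7, -162.4, 267.9]
tcp_rot: [-2.722, 0.001, -3.09]
ft_force: [-0.2, -0.9, 0.1]
opening: 0.774
```

Emit:
apply_moves([
  [0,0,0,0,0,0,0.04],
  [0,0,0,0,0,0,0.04],
  [0,0,0,0,0,0,0.04],
])

```text
t: 12.8
eef_pos: [539.9, -163.3, 268.1]
tcp_rot: [-2.72, 0.0, -3.09]
ft_force: [-0.7, -1.8, -0.2]
opening: 0.582
```

Emit:
apply_moves([
  [0,0,0,0,0,0,0.04],
  [0,0,0,0,0,0,0.04],
])

```text
t: 12.97
eef_pos: [539.8, -163.3, 268.0]
tcp_rot: [-2.72, 0.001, -3.091]
ft_force: [-1.1, -6.5, 3.4]
opening: 0.584
```

Run:
```python
from m import *
where()
```

```text
t 12.97 tip in table [ 0.8  0.1 -5.8] F tool [ 1.4 -7.3 -0.5] open 0.584
```

Gripped at opening 0.584, about 55.5 mm, which matches the plate. Lift square to the deck.

Emit:
apply_moves([
  [0,0,0,0,0,-0.005,0.04],
  [0,0,0,0,0,-0.01,0.04],
  [0,0,0,0,0,-0.015,0.04],
  [0,0,0,0,0,-0.02,0.04],
  [0,0,0,0,0,-0.02,0.04],
])

```text
t: 13.38
eef_pos: [537.9, -133.9, 331.3]
tcp_rot: [-2.723, -0.001, -3.091]
ft_force: [0.3, -0.5, -3.8]
opening: 0.582
```

Emit:
apply_moves([
  [0,0,0,0,0,-0.03,0.04],
  [0,0,0,0,0,-0.03,0.04],
  [0,0,0,0,0,0,0.04],
])

```text
t: 13.63
eef_pos: [537.1, -108.2, 390.4]
tcp_rot: [-2.72, 0.006, -3.089]
ft_force: [0.8, -0.8, -3.4]
opening: 0.587
```

```bash
cat >> m.py <<'E'
def place(n,yaw,h,u=184.4):
    A=Ro.from_euler("z",yaw,degrees=True).as_matrix(); rel(np.array([n[0],n[1],130+h+u]),np.c_[-A[:,0],A[:,1],-A[:,2]])
E
python3 - <<'E'
from m import *
where(); print(env.state()["joints"].round(2)); place([489,192.8],-1.91,60)
E
```

```text
t 13.63 tip in table [  1.9   0.7 128.4] F tool [-0.8  0.6  3.4] open 0.587
[-0.26  0.4   1.79 -0.53  0.88 -1.56]
turn(tool,deg) [-24.1    1.39   4.78] then shift(mm, new axes) [ 58.1 299.2  16. ]
```

Emit:
apply_moves([
  [-6.02,0.35,1.2,0,0,0,0.04],
  [-6.02,0.35,1.2,0,0,0,0.04],
  [-6.02,0.35,1.2,0,0,0,0.04],
  [-6.02,0.35,1.2,0,0,0,0.04],
  [0,0,0,0,0,0,0.04],
])

```text
t: 14.05
eef_pos: [536.8, -110.2, 384.9]
tcp_rot: [3.136, -0.008, 3.104]
ft_force: [-0.9, -0.5, -4.0]
opening: 0.585
```

Emit:
apply_moves([
  [0,0,0,0.004,0.02,0,0.04],
  [0,0,0,0.007,0.035,0,0.04],
  [0,0,0,0.007,0.037,0,0.04],
  [0,0,0,0.007,0.037,0,0.04],
  [0,0,0,0.007,0.037,0,0.04],
])

```text
t: 14.47
eef_pos: [510.1, 58.4, 385.6]
tcp_rot: [-3.138, -0.006, 3.106]
ft_force: [1.6, -0.3, -3.7]
opening: 0.583
```

Emit:
apply_moves([
  [0,0,0,0.007,0.037,0,0.04],
  [0,0,0,0.007,0.037,0,0.04],
  [0,0,0,0.007,0.035,0,0.04],
  [0,0,0,0.005,0.02,0,0.04],
  [0,0,0,0,0,0,0.04],
])

```text
t: 14.88
eef_pos: [488.3, 190.1, 385.8]
tcp_rot: [-3.139, -0.005, 3.11]
ft_force: [-0.3, -0.5, -4.1]
opening: 0.588
```

Run:
```python
from m import *
print(env.state()["t"],env.state()["opening"]); place([489,192.8],-1.91,20)
```

```text
14.8833 0.5875884562097813
turn(tool,deg) [-0.17 -0.29  0.12] then shift(mm, new axes) [-0.6  2.7 51.4]
```

Emit:
apply_moves([
  [-0.17,-0.29,0.12,-0.0006,0.0027,0.015,0.04],
  [0,0,0,0,0,0.015,0.04],
  [0,0,0,0,0,0.008,0.04],
  [0,0,0,0,0,0,0.04],
  [0,0,0,0,0,0,0.04],
])

```text
t: 15.3
eef_pos: [490.1, 189.5, 348.4]
tcp_rot: [3.14, -0.001, 3.104]
ft_force: [0.5, 0.5, -4.3]
opening: 0.585
```

Run:
```python
from m import *
place([489,192.8],-1.91,20)
c=cam("wrist"); pickle.dump(c,open("p6.pkl","wb")); crop(c,0,0,512,384,1.55,"w6.png"); print(c["s"]["eef_pos"],c["s"]["tcp_rot"])
```

```text
turn(tool,deg) [ 0.11 -0.07 -0.23] then shift(mm, new axes) [ 1.2  3.2 14. ]
[490.11628468 189.54232209 348.40670668] [ 3.13963064e+00 -1.30690452e-03  3.10428814e+00]
```

View pics/w6.png

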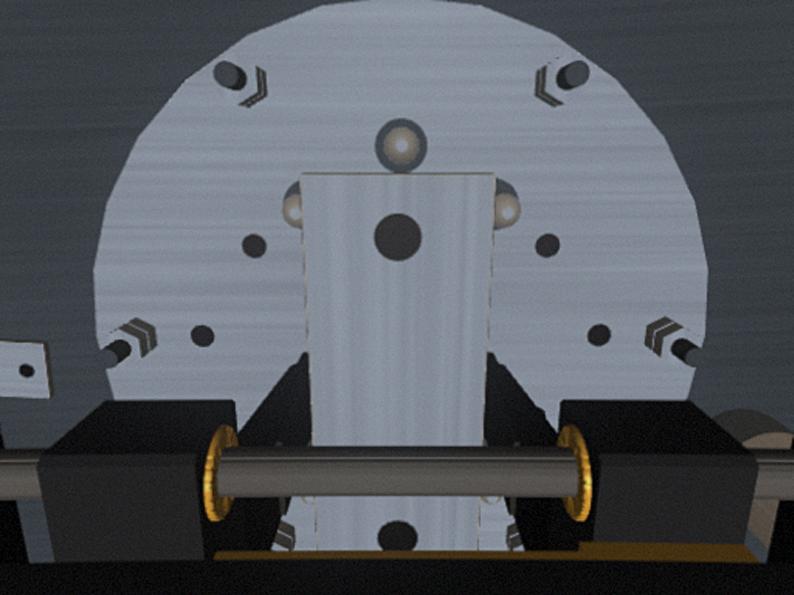

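The held plate's end runs (302,174)–(494,174); pin noses are at (401,146), about (295,211) and (508,209). I'll compute the relative offset between plate and nest.

Run:
```python
from m import *
c=pickle.load(open("p6.pkl","rb")); s=c["s"]
M=np.array([[-78,0],[-56,-36],[-56,36]],float)
for z in (139,141,143):
    P=np.ascontiguousarray(onz(c,np.array([(401,146),(295,211),(508,209)])/1.55,z)[:,:2])
    y=np.degrees(np.arctan2(*(P[1]-P[2])))+180
    A,_=cv2.estimateAffinePartial2D(M,P,ransacReprojThreshold=50)
    print(z,np.hypot(A[0,0],A[1,0]),np.degrees(np.arctan2(A[1,0],A[0,0])),"rigid centre",P.mean(0)-Ro.from_euler("z",-1.91,degrees=True).as_matrix()[:2,:2]@M.mean(0))
u=s["eef_pos"][2]-184.4+8; print("plate top z",u)
Q=onz(c,np.array([(302,174),(494,174),(398,237),(398,538),(312,440),(484,440)])/1.55,u); print(Q.round(1).tolist())
print("width",np.linalg.norm(Q[0]-Q[1]),"hole mid",(Q[2]+Q[3])/2,"end-based centre",(Q[0]+Q[1])[:2]/2+70*np.array([np.cos(np.radians(-1.9)),np.sin(np.radians(-1.9))]))
d=Q[3]-Q[2]; print("yaw",np.degrees(np.arctan2(d[1],d[0])),"tool yaw",np.degrees(s["tcp_rot"][2])-180)
```

```text
139 1.029191400468465 -1.5697282421218441 rigid centre [488.71134931 193.32382747]
141 1.0183491945919696 -1.5697296474313673 rigid centre [488.57156559 193.31135427]
143 1.0075072445909947 -1.5697114245424475 rigid centre [488.43178188 193.29888107]
plate top z 172.00670667691932
[[417.9, 167.2, 172.0], [419.9, 221.7, 172.0], [436.8, 193.8, 172.0], [541.2, 190.0, 172.0], [502.5, 163.3, 172.0], [504.5, 219.5, 172.0]]
width 54.50391986328375 hole mid [488.98961333 191.9097443  172.00670668] end-based centre [488.84198922 192.11769187]
yaw -2.063745593772792 tool yaw -2.137391070751079
```

Emit:
apply_moves([
  [0.1,0,-0.2,0.0004,0.0015,0.006,0.04],
  [0,0,0,0,0,0.006,0.04],
  [0,0,0,0,0,0.003,0.04],
  [0,0,0,0,0,0,0.04],
  [0,0,0,0,0,0,0.04],
])

```text
t: 15.77
eef_pos: [489.6, 191.5, 333.6]
tcp_rot: [3.14, -0.001, 3.108]
ft_force: [0.7, 0.5, -4.9]
opening: 0.586
```

Run:
```python
from m import *
place([489,192.8],-1.91,19)
c=cam("wrist"); pickle.dump(c,open("p7.pkl","wb")); crop(c,160,70,360,220,4,"w7.png"); print(c["s"]["eef_pos"],c["s"]["tcp_rot"])
```

```text
turn(tool,deg) [ 0.09 -0.07 -0.02] then shift(mm, new axes) [0.6 1.3 0.2]
[489.58352039 191.47948069 333.60966596] [ 3.13996981e+00 -1.20636063e-03  3.10791120e+00]
```

View pics/w7.png

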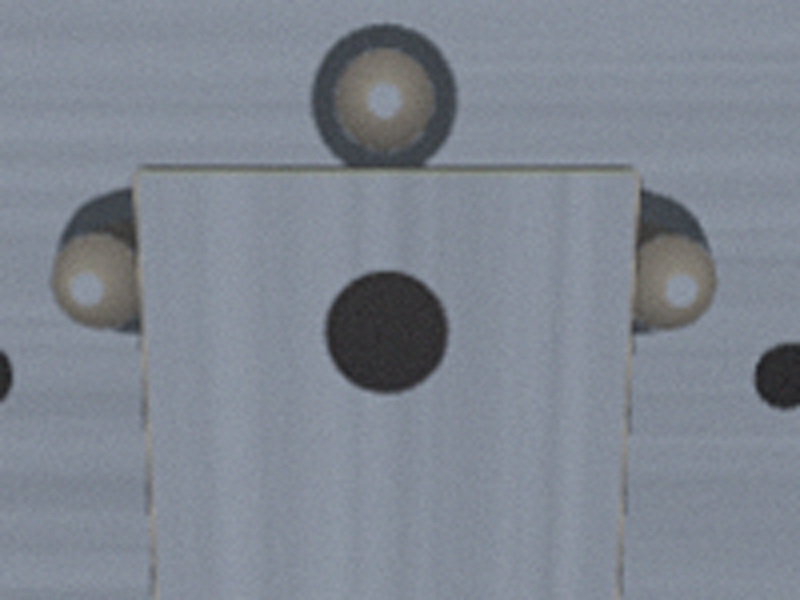

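The pins straddle the plate symmetrically: noses at crop (385,100), (102,279), (667,280), plate end edge at row 168 from column 136 to 640, hole at (387,331). Lateral offset is about 0.3 mm. Next I'll check along x.

Run:
```python
from m import *
c=pickle.load(open("p7.pkl","rb")); s=c["s"]
f=lambda p:np.array(p,float)/4+[160,70]
u=s["eef_pos"][2]-184.4+8
A=Ro.from_euler("z",-1.91,degrees=True).as_matrix()
for z in(138,141,144): print(z,[( onz(c,f([p]),z)[0]-A@np.array([m[0],m[1],0]))[:2].round(1).tolist() for p,m in (((385,100),(-78,0)),((102,279),(-56,-36)),((667,280),(-56,36)))])
Q=onz(c,f([(136,168),(640,168),(387,331)]),u); print("plate",u,[(Q[0]+Q[1])/2+A@[70,0,0], Q[2]])
```

```text
138 [[488.9, 193.5], [488.6, 193.8], [488.7, 193.1]]
141 [[488.9, 193.5], [488.3, 194.4], [488.3, 192.5]]
144 [[489.0, 193.5], [488.0, 195.0], [487.9, 191.9]]
plate 157.20966595520676 [array([488.20753172, 193.82600562, 157.20966596]), array([436.19071809, 195.46648582, 157.20966596])]
```

Emit:
apply_moves([
  [0.1,0,0,-0.0005,-0.0003,0.004,0.04],
  [0,0,0,0,0,0.004,0.04],
  [0,0,0,0,0,0.004,0.04],
  [0,0,0,0,0,0.003,0.04],
  [0,0,0,0,0,0,0.04],
])

```text
t: 16.23
eef_pos: [489.9, 191.2, 318.0]
tcp_rot: [-3.141, -0.002, 3.108]
ft_force: [1.0, 0.4, -4.2]
opening: 0.588
```

Emit:
apply_moves([
  [0,0,0,0,0,0.0015,0.04],
  [0,0,0,0,0,0.001,0.04],
  [0,0,0,0,0,0,0.04],
])

```text
t: 16.48
eef_pos: [490.0, 191.2, 316.1]
tcp_rot: [3.142, -0.001, 3.108]
ft_force: [-0.3, 0.0, -4.2]
opening: 0.591
```

Emit:
apply_moves([
  [0,0,0,0,0,0.001,0.04],
  [0,0,0,0,0,0,0.04],
])

```text
t: 16.65
eef_pos: [490.0, 191.2, 315.2]
tcp_rot: [3.142, -0.001, 3.108]
ft_force: [0.1, -0.5, -3.9]
opening: 0.583
```

Emit:
apply_moves([
  [0,0,0,0,0,0.001,0.04],
  [0,0,0,0,0,0,0.04],
])

```text
t: 16.82
eef_pos: [490.0, 191.2, 314.2]
tcp_rot: [3.142, -0.001, 3.108]
ft_force: [0.1, -0.2, -4.1]
opening: 0.585
```

Emit:
apply_moves([
  [0,0,0,0,0,0.0005,0.04],
  [0,0,0,0,0,0,0.04],
])

```text
t: 16.98
eef_pos: [490.0, 191.2, 314.1]
tcp_rot: [3.141, -0.001, 3.108]
ft_force: [-1.6, -1.4, 2.1]
opening: 0.584
```

Contact: the force went from -4.1 to +2.1 N, so the bars carry the plate. Release, then retreat.

Emit:
apply_moves([
  [0,0,0,0,0,0,0.075],
  [0,0,0,0,0,0,0.075],
  [0,0,0,0,0,0,0.075],
  [0,0,0,0,0,0,0.075],
  [0,0,0,0,0,0,0.075],
])

```text
t: 17.4
eef_pos: [490.1, 191.2, 313.8]
tcp_rot: [3.141, -0.001, 3.108]
ft_force: [-0.3, -0.2, 0.1]
opening: 0.787
```

Emit:
apply_moves([
  [0,0,0,0,0,0,0.085],
  [0,0,0,0,0,-0.01,0.085],
  [0,0,0,0,0,-0.03,0.085],
  [0,0,0,0,0,-0.04,0.085],
  [0,0,0,0,0,-0.04,0.085],
])

```text
t: 17.82
eef_pos: [489.8, 191.1, 435.6]
tcp_rot: [-3.141, -0.002, 3.108]
ft_force: [1.6, 0.8, 0.8]
opening: 0.895
```

Emit:
apply_moves([
  [0,0,0,0.03,0,-0.02,0.085],
  [0,0,0,0.035,0,0,0.085],
  [0,0,0,0.035,0,0,0.085],
  [0,0,0,0,0,0,0.085],
  [0,0,0,0,0,0,0.085],
])

```text
t: 18.23
eef_pos: [388.8, 194.6, 455.2]
tcp_rot: [3.141, 0.001, 3.109]
ft_force: [-0.1, 0.4, -0.1]
opening: 0.894
```

Run:
```python
from m import *
s=env.state(); print(s["t"],s["opening"],s["eef_pos"],s["ft_force"])
a=cam("side")["img"][130:215,150:265]; b=cam("wrist")["img"]
a=cv2.resize(a,(390,288),interpolation=cv2.INTER_CUBIC); b=cv2.resize(b,(390,292))
cv2.imwrite("pics/fin.png",np.vstack([a,b]))
```

```text
18.2333 0.8936632798257035 [388.82811823 194.58503868 455.17215854] [-0.07347454  0.39579686 -0.12096331]
```

View pics/fin.png

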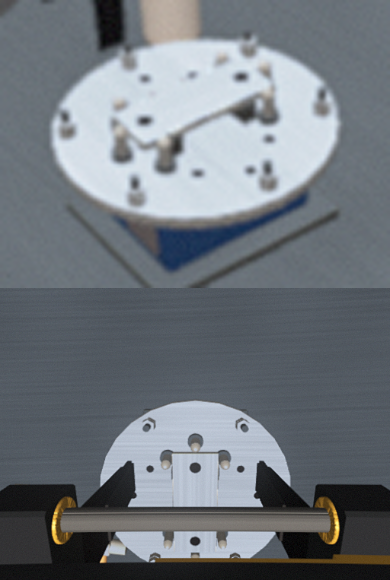

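The plate lies flat between all six pins, with the gripper open and well clear. Contact height implies an underside at 129.7 against 130 nominal.

```bash
python3 -c "
from cell import env
print(env.job_done(), env.state()['t'])"
```

```text
the job is handed in; nothing more can be done
the job is handed in; nothing more can be done
```

The plate is lying flat in the nest between all six pins, and I have handed the job in at about 18 s of the 64 s allowed.

**What I did:** I pushed the plate down the slope with both open fingers, which squared it onto the low stop (about 22 N at contact). I then pushed its end with the closed fingers until it met the side stop (about 20 N). From there I gripped it across its width at the notch, lifted it square to the deck, levelled it, and lined it up over the pins with a relative wrist-camera check. I lowered it until the rest bars took the weight, then opened the fingers and backed away.

**Last checks:**
- **In the corner:** the plate was square to about 0.2°, with its end at x = -69.5 mm against -70 nominal.
- **At set-down:** the underside was at 129.7 mm against 130 nominal. The set-down force was about 6 N.
- **After release:** the final picture showed the plate flat between the pins, with the gripper clear. The wrist force was near zero.

**What disagreed:**
- The wrist camera and arm positions differed by about 1–2.5 mm sideways, at both the table and the nest. I placed the plate by measuring it and the pins in the same picture, so that error largely cancelled.
- While pushing towards the side stop, the fingertips also felt an upward force of 4–10 N that I did not explain. It did no visible harm.

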